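# Hang the blanching baskets on one hook, largest first

### The arm

A 6-joint arm with a two-finger parallel gripper is mounted at the origin on the work surface. World frame = base frame: x ahead of the robot, y to its left, z up, the work surface at z = 0. Lengths are in m, angles in rad, forces in N, time in s.
With the tool pointing down it reaches from about 0.25 to 0.775 m from the base axis. Payload 4 kg.
Tool frame: the origin (TCP) lies between the finger pads; the fingertips stand 11 mm ahead of it and the grasp point (between the pads) lies 8 mm behind it; z points along the fingers, y is the direction in which the jaws open and shut (so a half turn about z gives the same grasp; the last joint's range is limited). The gripper opens to 94 mm and grips with 3 to 60 N. Pads are 16 mm wide; open, the fingers measure 119 mm over their backs; the gripper's body (75 mm by 177 mm) begins 78 mm behind the grasp point.
Start: joints at [-1.412, 0.087, 1.371, -0, 1.684, -0.103], TCP at [0.142, -0.531, 0.217] pointing down, gripper open.
Joint ranges: [-3.1, 3.1], [-0.76, 2.03], [0.27, 2.55], [-1.08, 4.22], [0.17, 2.65], [-2.57, 2.57]. Speed limits (rad/s): [2.79, 2.79, 3.14, 3.14, 3.14, 3.14].

### API

Orientations are given as [roll, pitch, yaw] about the fixed x, y, z axes, in that order (R = Rz(yaw) Ry(pitch) Rx(roll)).
In Python, from bench import get_obs, cams, ticket gives the robot as it stands. The module is installed in compiled form; this text tells all that it offers.
- The arm moves only by the shell command python3 -m crank 'ROWS'. ROWS is JSON, a list of rows, each an object of numbers: "tx", "ty", "tz": the shift along the tool's x, y, z in cm; "twist": the turn about the tool's z in degrees; "grip": the opening, from 0 (shut) to 1 (fully open). In form: [{"tx": .., "ty": .., "tz": .., "twist": .., "grip": ..}, ...]. A call has 1 to 12 rows; each row shifts and turns the commanded pose from where the row before left it, along the tool's axes as they then stand; what a row does not reach is not made up. A row lasts 1/8 s, in which the tool goes at most 62.5 mm and 10.7 degrees, less where a joint would pass 70% of its speed; a pose out of reach is approached as far as the arm can. A call is refused whole if a number of a shift passes 6.25 or a number of a turn 10.7, either way. A call with a gripper value outside its range is refused whole. The fingers move at their own pace and stop on an object; the grip force is fixed at half the most. Time passes only in rows, so rows that do not move let the fingers close. It gives the time, the measured TCP pose, the force and the opening at its end, in the units of the state.
- get_obs(): the state, without advancing time (a new reading comes with each control period).
- cams.snapshot(name): name is "side" or "top" or "wrist"; returns a dict with "frame" (420x560x3 uint8, red, green, blue), "intrinsics" (3x3 intrinsics, pixels), "R" (3x3) and "t" (3): a world point X has camera coordinates R X + t; the wrist camera has in their place "hand_eye" (4x4, takes a point from camera to tool coordinates, whose origin is the TCP and whose axes are the flange's). Camera axes: x right, y down, z forward; pixel columns grow to the right and rows downward; lengths in m; the calibration is good to about 2 mm. The wrist camera is an equidistant fisheye: a pixel r from the principal point sees the ray r / f radians off the axis. A picture is of the moment at which its call begins: read the wrist's pose just before it. There is no depth.
- ticket.close_job(): hands the job in, once; it reports no verdict.
Trained networks look in a picture, given as the dict that the camera call returned (one of the last four; its "shot" number tells which), for a name from the list of things; names that differ only in an ending like _2 or _b are one class to them, and where a whole thing is asked for, a point or a joint stands for the part that bears it (a point fixed in the world has none). Each returns a list of dicts, best first, with "conf" (0 to 1); they miss things now and then, are a little off and sometimes report something else, mostly with a low value. They report only what shows in the picture. A call takes as long as a camera call. They do not tell look-alikes from the thing itself.
- cams.outline_of(picture, query): "region" (420x560 bool, what is visible of it) and "centre" ([column, row] in pixels, amid what is visible of it).
The state is a dict: "time": time; "joint_positions": joint angles; "qvel": joint speeds; "joint_torque": joint torques, N m; "tool_pos": TCP position; "ee_rot": TCP orientation; "wrist_force": force on the tool from outside, world axes, zero at the start; "wrist_torque": the same for the moment, N m; "width": finger opening in m.
Only numpy, scipy, OpenCV 4.12 (cv2) and the standard library are available. Lean on these libraries where they do the work, as an engineer would, in place of code of your own. Each camera call takes 0.05 s, during which the arm holds its last target.

### The job

Hang the two handled steel baskets on the one hook of the hook stand by their wire bails, the larger first and well back near the post, then the smaller in front of it, with the hook passing under the peak of each bail. Let go of each basket once it hangs, and leave both hanging freely, upright and still.

Things in the scene. Friction and masses are not known exactly. Their poses are not given: they have to be found in the camera images.
- hook: Dark steel hook stand, fixed. Origin: centre of the foot's underside (130 mm across). Post 16 mm across, 240 tall. A level 10 mm rod, axis 220 mm up, sticks out along own -x (towards the robot); from 170 mm out it turns up to a tip 182 mm out, top 243 mm up. Room for the large basket's origin 70 mm out from the post's axis, the small one's 125 mm out.
- large_basket: Large loose steel basket, 0.35 kg: cup 100 mm across, 50 deep, under a rigid 6 mm wire bail in its y-z plane. Origin: centre of cup's underside, z up. Bail sides at y +-51; open window from rim up to a peak, underside at z 180. Hook passes along x, either way. Black grip on the peak, 26 (x) by 24 (y), z 184 to 228: close on it along y. Hanging, origin is 46 mm above the table.
- small_basket: Small loose steel basket, same make, 0.18 kg: cup 64 mm across, 40 deep, wire bail in its y-z plane. Origin: centre of cup's underside, z up. Bail sides at y +-33; open window from rim up to a peak, underside at z 115. Black grip on the peak, 26 (x) by 24 (y), z 119 to 163: close on it along y. Hanging, origin is 111 mm above the table, its cup above the large cup's rim.
There are look-alikes about, which are no part of the job. What is shaped like the large_basket but purple, red or yellow is not meant.

How it is judged:
By the outcome, as a careful person would: the job done as asked, in the order asked, and still so for the second after the job is handed in, with the robot touching nothing.
It also fails if it takes over 67 s, if anything falls off the work surface, if the arm or the gripper's body presses on something with over 40 N, if the wrist force passes 120 N, or if a joint passes its speed limit or range.

## Working session

There is one attempt and no reset: what is moved stays moved. The work goes in short steps, Python scripts to look and compute and a shell command to move; the robot and the scene stay as the last step left them, time stands still between calls to the robot, and variables do not carry over. Pictures are saved under pics/ and viewed, and the job is handed in when it is done.

```bash
mkdir -p pics
cat > h.py <<'E'
import numpy as np, cv2, pickle
from bench import get_obs, cams, ticket
def snap(name,fn):
    o=get_obs(); s=cams.snapshot(name)
    cv2.imwrite('pics/'+fn,cv2.cvtColor(s['frame'],cv2.COLOR_RGB2BGR))
    return o,s
E
python3 - <<'E'
from h import *
o=get_obs(); print({k:np.round(v,3) for k,v in o.items()})
for n in ['side','top']:
    o,s=snap(n,n+'0.png'); pickle.dump(s,open(n+'0.pkl','wb'))
    print(n,s['intrinsics'],s['R'],s['t'])
    for q in ['hook','large_basket','small_basket']:
        for d in cams.outline_of(s,q):
            ys,xs=np.where(d['region']); print(q,round(d['conf'],2),np.round(d['centre']),xs.min(),xs.max(),ys.min(),ys.max())
print(get_obs()['time'])
E
```

```text
{'time': np.float64(0.0), 'joint_positions': array([-1.412,  0.088,  1.372, -0.   ,  1.684, -0.103]), 'qvel': array([-0.001,  0.002, -0.   ,  0.   ,  0.001, -0.001]), 'joint_torque': array([ 0.0000e+00, -3.4018e+01, -3.0243e+01,  7.2000e-02,  3.3000e-02,
       -0.0000e+00]), 'tool_pos': array([ 0.142, -0.531,  0.215]), 'ee_rot': array([-3.139, -0.   ,  0.262]), 'wrist_force': array([0.031, 0.148, 0.133]), 'wrist_torque': array([ 0.001,  0.009, -0.03 ]), 'width': np.float64(0.094)}
side [[487.95109514   0.         279.49632099]
 [  0.         487.95109514 193.27593141]
 [  0.           0.           1.        ]] [[-0.91902995 -0.39409281 -0.00864954]
 [-0.21992829  0.5308389  -0.81843852]
 [ 0.32713224 -0.75026723 -0.57452901]] [0.39264384 0.17024144 0.94975214]
hook 0.98 [188. 182.] 165 260 101 207
large_basket 0.85 [361. 171.] 338 380 101 196
large_basket 0.73 [323. 136.] 305 341 67 152
large_basket 0.58 [298. 162.] 281 319 91 182
small_basket 0.76 [193. 278.] 178 215 222 301
top [[387.01279897   0.         279.40198759]
 [  0.         387.01279897 210.31355147]
 [  0.           0.           1.        ]] [[ 0.02843046 -0.99959356 -0.00210239]
 [-0.9757393  -0.02729512 -0.21722751]
 [ 0.21708184  0.00822726 -0.97611874]] [-0.05338364  0.4735978   0.9982193 ]
hook 0.71 [285. 144.] 262 307 105 179
large_basket 0.72 [410. 215.] 388 442 198 238
large_basket 0.66 [412. 319.] 386 443 297 343
large_basket 0.65 [348. 212.] 329 374 192 234
large_basket 0.63 [348. 272.] 328 375 254 292
small_basket 0.88 [176. 193.] 162 193 183 214
0.4
```

View pics/side0.png

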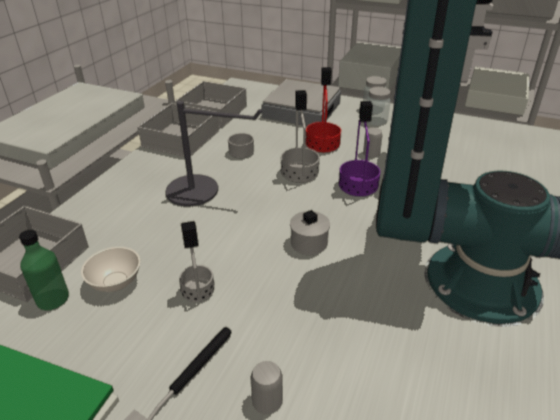

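View pics/top0.png

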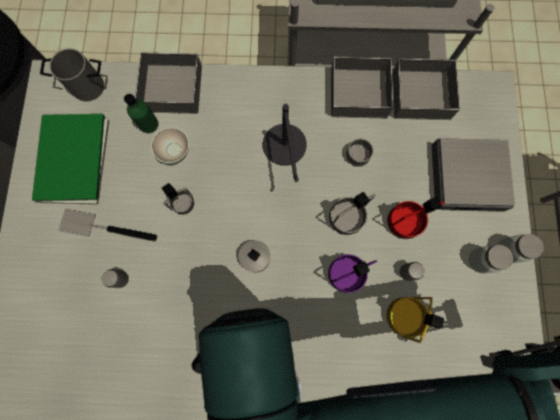

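Candidates for large_basket in top/side: steel (348,212)/(298,162), red (410,215)/(323,136), purple (348,272)/(361,171), yellow (412,319) in the top view only. The steel one fits, because only it is uncoloured. I'll confirm it in an enlarged crop.

Run:
```python
import cv2,numpy as np
t=cv2.imread('pics/top0.png'); s=cv2.imread('pics/side0.png')
def c(i,x,y,w=65,k=4):
    return cv2.resize(i[y:y+w,x:x+w+5],None,fx=k,fy=k,interpolation=cv2.INTER_CUBIC)
L=[c(t,320,180),c(t,150,165),c(t,250,100,90,3)]
R=[c(s,265,85,100,3),c(s,160,215,100,3),c(s,160,95,120,3)]
def row(a):
    h=max(i.shape[0] for i in a); return np.hstack([cv2.copyMakeBorder(i,0,h-i.shape[0],0,0,0) for i in a])
a,b=row(L),row(R); w=max(a.shape[1],b.shape[1])
m=np.vstack([cv2.copyMakeBorder(i,0,0,0,w-i.shape[1],0) for i in(a,b)])
print(m.shape); cv2.imwrite('pics/crop0.png',cv2.resize(m,(800,int(m.shape[0]*800/m.shape[1]))))
print(800/m.shape[1])
```

```text
(630, 1005, 3)
0.7960199004975125
```

View pics/crop0.png

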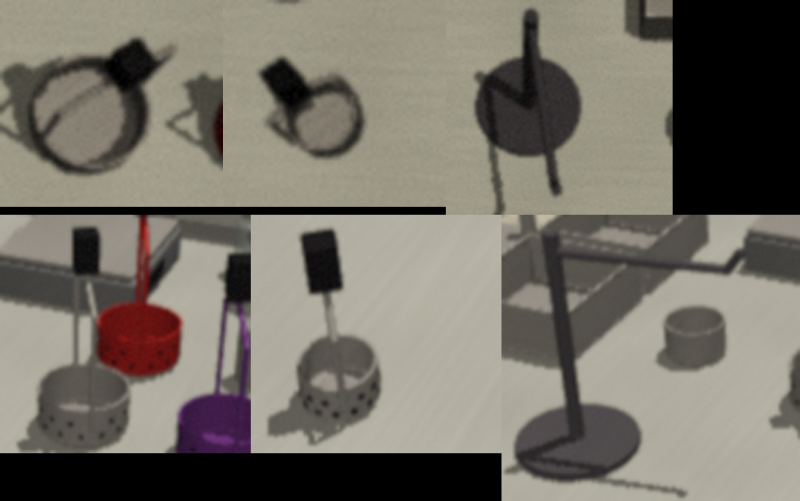

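The crop confirms plain steel for (348,212)/(298,162). Next: triangulate.

```bash
cat >> h.py <<'E'
S={n:pickle.load(open(n+'0.pkl','rb')) for n in('side','top')} if __import__('os').path.exists('top0.pkl') else {}
def P(n): s=S[n]; return s['intrinsics']@np.c_[s['R'],s['t']]
def tri(ptop,pside):
    X=cv2.triangulatePoints(P('top'),P('side'),np.array(ptop,float).reshape(2,1),np.array(pside,float).reshape(2,1)); return (X[:3]/X[3]).ravel()
def proj(n,X):
    s=S[n]; p=s['intrinsics']@(s['R']@np.asarray(X,float)+s['t']); return p[:2]/p[2]
def plane(n,p,z):
    s=S[n]; d=s['R'].T@np.linalg.inv(s['intrinsics'])@np.array([p[0],p[1],1.]); c=-s['R'].T@s['t']; return c+d*(z-c[2])/d[2]
E
python3 - <<'E'
from h import *
np.set_printoptions(precision=4,suppress=True)
D=dict(postbase=((284.4,144.4),(191.6,189.2)),posttop=((285.7,105.5),(180.7,104.2)),tip=((296.1,180.4),(259.9,113)),
Lgrip=((361.1,199.8),(301,100)),Lrim=((347.6,216.1),(300.2,157)),Sgrip=((169.5,190.8),(190,234.4)),Srim=((182.4,201.4),(197,277.4)))
for k,(a,b) in D.items():
    X=tri(a,b); print(k,X,'res',proj('top',X)-a,proj('side',X)-b)
print(plane('top',(361.1,199.8),.206),plane('side',(301,100),.206),plane('top',(169.5,190.8),.141),plane('side',(190,234.4),.141))
E
```

```text
postbase [ 0.6849 -0.0487  0.0047] res [0.0137 0.0412] [-0.0309 -0.0101]
posttop [ 0.6869 -0.0506  0.2323] res [0.5452 1.4794] [-0.9967 -0.3826]
tip [ 0.5047 -0.0779  0.2312] res [0.1445 0.5025] [-0.3387 -0.0923]
Lgrip [ 0.4699 -0.231   0.2032] res [0.1823 0.733 ] [-0.454  -0.1022]
Lrim [ 0.4653 -0.225   0.0498] res [-0.0707 -0.2956] [0.1995 0.0409]
Sgrip [0.4963 0.2359 0.14  ] res [0.1828 0.5732] [-0.5168 -0.1622]
Srim [0.4975 0.2311 0.0301] res [0.0161 0.0531] [-0.0494 -0.0143]
[ 0.4709 -0.23    0.206 ] [ 0.4665 -0.225   0.206 ] [0.4975 0.2362 0.141 ] [0.4945 0.2369 0.141 ]
```

```bash
cat >> h.py <<'E'
def overlay(n,img,off,k,x,y,yaw,big,zo=0.,tilt=None):
    r,h,sy,pk,g0,g1=(.05,.05,.051,.183,.184,.228) if big else (.032,.04,.033,.118,.119,.163)
    c,s=np.cos(yaw),np.sin(yaw)
    W=lambda p:np.array([x+c*p[0]-s*p[1],y+s*p[0]+c*p[1],p[2]+zo])
    q=lambda p:tuple(int(v) for v in ((proj(n,W(p))-off+.5)*k))
    a=np.linspace(0,2*np.pi,40)
    cv2.polylines(img,[np.array([q((r*np.cos(t),r*np.sin(t),h)) for t in a])],1,(0,0,255),1)
    for e in(-1,1): cv2.line(img,q((0,e*sy,h)),q((0,e*.012,pk)),(0,255,0) if e>0 else (255,255,0),1)
    for z in(g0,g1): cv2.polylines(img,[np.array([q((.013*i,.012*j,z)) for i,j in((-1,-1),(-1,1),(1,1),(1,-1))])],1,(255,100,255),1)
E
python3 - <<'E'
from h import *
rows=[]
for n,(ox,oy),w in(('top',(320,180),66),('side',(265,80),110)):
    r=[]
    for yw in(15,35,55,75):
        k=200/w; i=cv2.imread(f'pics/{n}0.png')[oy:oy+w,ox:ox+w]; i=cv2.resize(i,(200,200),interpolation=cv2.INTER_CUBIC)
        overlay(n,i,np.array((ox,oy)),k,.467,-.228,np.radians(yw),True); r.append(i)
    rows.append(np.hstack(r))
cv2.imwrite('pics/ovL.png',np.vstack(rows))
rows=[]
for n,(ox,oy),w in(('top',(145,165),66),('side',(150,215),100)):
    r=[]
    for yw in(-60,-35,-10,15):
        k=200/w; i=cv2.imread(f'pics/{n}0.png')[oy:oy+w,ox:ox+w]; i=cv2.resize(i,(200,200),interpolation=cv2.INTER_CUBIC)
        overlay(n,i,np.array((ox,oy)),k,.497,.2345,np.radians(yw),False); r.append(i)
    rows.append(np.hstack(r))
cv2.imwrite('pics/ovS.png',np.vstack(rows))
E
```

```text
(no output)
```

View pics/ovL.png

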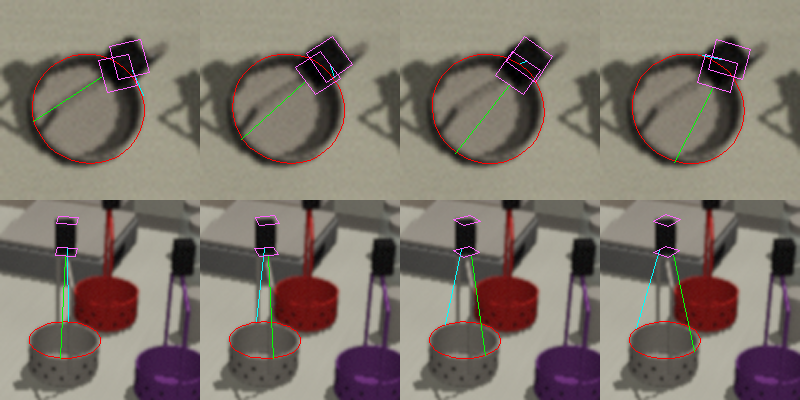

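View pics/ovS.png

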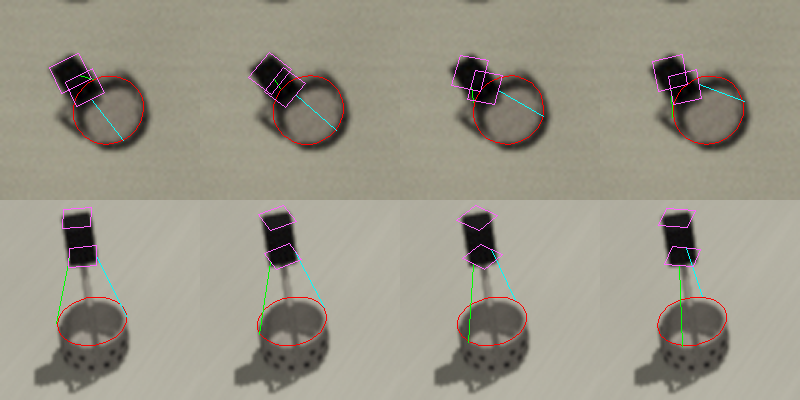

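```bash
cat >> h.py <<'E'
def plan(x,y,z,yawdeg,cur=None):
    "remaining: twist first, then shift in the axes after the twist (cm)"
    o=get_obs(); p=o['tool_pos']; yw=np.degrees(o['ee_rot'][2])
    dy=(yawdeg-yw+180)%360-180
    a=np.radians(yw+dy); d=np.array([x,y,z])-p
    tx=(np.cos(a)*d[0]+np.sin(a)*d[1])*100; ty=-(-np.sin(a)*d[0]+np.cos(a)*d[1])*100
    print('t=%.2f pos %s rpy %s w %.3f F %s | twist %.1f  tx %.2f ty %.2f tz %.2f'%(o['time'],np.round(p,4),np.round(np.degrees(o['ee_rot']),1),o['width'],np.round(o['wrist_force'],1),-dy,tx,ty,-d[2]*100))
E
python3 -c "
from h import *
plan(.44,-.28,.32,30)"
```

```text
t=0.40 pos [ 0.1423 -0.5312  0.2163] rpy [-180.   -0.   15.] w 0.094 F [ 0.  -0.3 -0.8] | twist -15.0  tx 38.34 ty -6.87 tz -10.37
```

```bash
python3 -m crank '[{"tz":-5,"twist":-7.5,"grip":1},{"tz":-5.3,"twist":-7.5,"grip":1},{"tx":5,"ty":-0.9,"grip":1},{"tx":6,"ty":-1,"grip":1},{"tx":6,"ty":-1,"grip":1},{"tx":6,"ty":-1,"grip":1},{"tx":6,"ty":-1,"grip":1},{"tx":5.3,"ty":-1,"grip":1},{"tx":4,"ty":-1,"grip":1},{"grip":1},{"grip":1}]'
python3 - <<'E'
from h import *
plan(.467,-.228,.2,30)
o,s=snap('wrist','w1.png'); pickle.dump((o,s),open('w1.pkl','wb')); print(s['intrinsics'],s['hand_eye'])
for q in ['large_basket']:
        for d in cams.outline_of(s,q):
            ys,xs=np.where(d['region']); print(q,round(d['conf'],2),np.round(d['centre']),xs.min(),xs.max(),ys.min(),ys.max())
E
```

```text
t=0.40 pos [ 0.1423 -0.5312  0.2163] rpy [-180.   -0.   15.] w 0.094 F [ 0.  -0.3 -0.8] | twist -15.0  tx 43.27 ty -10.02 tz 1.63
[[325.1922621    0.         280.22835702]
 [  0.         325.1922621  205.64313906]
 [  0.           0.           1.        ]] [[-4.10532474e-04 -9.71816662e-01 -2.35737581e-01  6.85056872e-02]
 [ 9.99999825e-01 -2.98807559e-04 -5.09660941e-04  4.58989662e-04]
 [ 4.24856823e-04 -2.35737750e-01  9.71816615e-01 -1.69000468e-01]
 [ 0.00000000e+00  0.00000000e+00  0.00000000e+00  1.00000000e+00]]
large_basket 0.67 [78. 18.] 0 123 0 44
large_basket 0.6 [146.  98.] 38 212 32 155invalid input at $[0]: expected keys tx, ty, tz, twist, grip
```

View pics/w1.png

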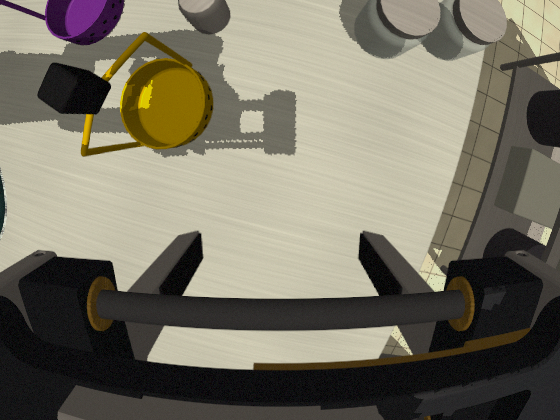

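Image is of the start pose: yellow basket at (165,100), purple at (85,10). The call was refused because every row needs all keys. Resending in full.

```bash
python3 -m crank '[{"tx":0,"ty":0,"tz":-5,"twist":-7.5,"grip":1},{"tx":0,"ty":0,"tz":-5.3,"twist":-7.5,"grip":1},{"tx":5,"ty":-0.9,"tz":0,"twist":0,"grip":1},{"tx":6,"ty":-1,"tz":0,"twist":0,"grip":1},{"tx":6,"ty":-1,"tz":0,"twist":0,"grip":1},{"tx":6,"ty":-1,"tz":0,"twist":0,"grip":1},{"tx":6,"ty":-1,"tz":0,"twist":0,"grip":1},{"tx":5.3,"ty":-1,"tz":0,"twist":0,"grip":1},{"tx":4,"ty":-1,"tz":0,"twist":0,"grip":1},{"tx":0,"ty":0,"tz":0,"twist":0,"grip":1},{"tx":0,"ty":0,"tz":0,"twist":0,"grip":1}]'
python3 - <<'E'
from h import *
plan(.467,-.228,.2,30)
o,s=snap('wrist','w2.png'); pickle.dump((o,s),open('w2.pkl','wb'))
for q in ['large_basket']:
        for d in cams.outline_of(s,q):
            ys,xs=np.where(d['region']); print(q,round(d['conf'],2),np.round(d['centre']),xs.min(),xs.max(),ys.min(),ys.max())
E
```

```text
time: 1.88
tool_pos: [0.4392, -0.2804, 0.3195]
ee_rot: [3.141, 0.001, 0.523]
wrist_force: [-0.2, 0.3, -0.4]
width: 0.094
t=1.88 pos [ 0.4392 -0.2804  0.3195] rpy [180.   0.  30.] w 0.094 F [-0.2  0.3 -0.4] | twist -0.0  tx 5.03 ty -3.15 tz 11.95
large_basket 0.91 [362. 208.] 319 422 165 261
large_basket 0.89 [262. 341.] 233 292 295 369
large_basket 0.88 [260. 139.] 199 303 103 175
large_basket 0.71 [213. 228.] 142 241 197 275
```

View pics/w2.png

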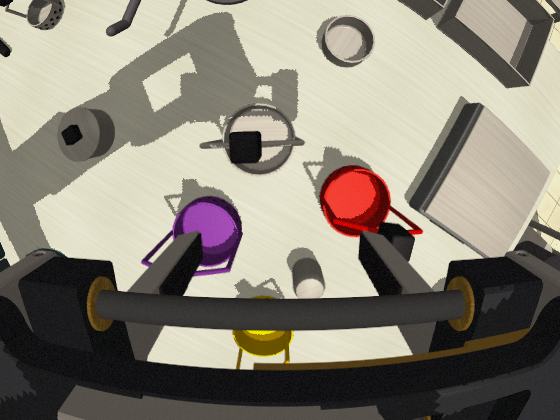

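Image: steel basket at (260,139), bail from (202,146) to (303,142), grip at (245,147); red (355,200), purple (208,230). Fit the pose with the fisheye model.

Run:
```python
import cv2
i=cv2.imread('pics/w2.png')[95:185,190:315]; cv2.imwrite('pics/w2c.png',cv2.resize(i,None,fx=6,fy=6,interpolation=cv2.INTER_CUBIC))
```

```text
(no output)
```

View pics/w2c.png

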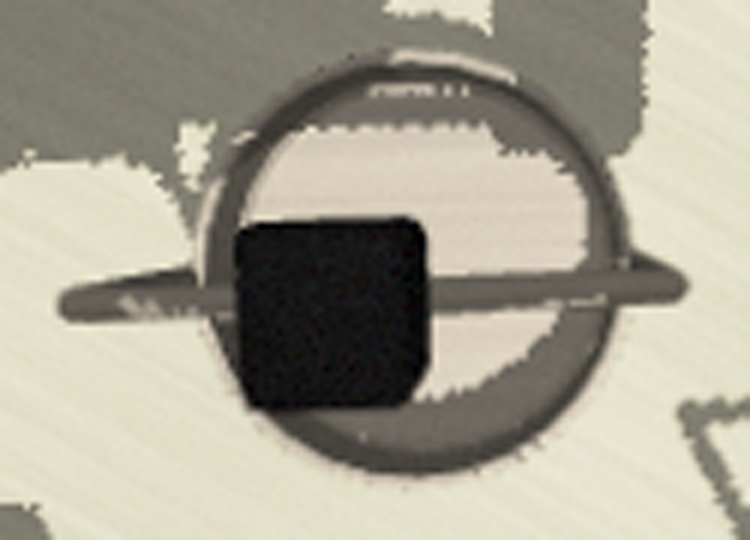

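```bash
cat >> h.py <<'E'
from scipy.spatial.transform import Rotation as Ro
from scipy.optimize import least_squares
def wproj(o,s,X):
    Rt=Ro.from_euler('xyz',o['ee_rot']).as_matrix(); X=np.atleast_2d(X)
    pt=(X-o['tool_pos'])@Rt
    H=s['hand_eye']; pc=(pt-H[:3,3])@H[:3,:3]
    th=np.arctan2(np.hypot(pc[:,0],pc[:,1]),pc[:,2]); ph=np.arctan2(pc[:,1],pc[:,0]); K=s['intrinsics']
    return np.c_[K[0,2]+K[0,0]*th*np.cos(ph),K[1,2]+K[1,1]*th*np.sin(ph)]
def fit(o,s,ext,shl,shr,big,x0,grip=None):
    "ext=(l,r,t,b) of rim outline px; shl/shr image-left/right shoulder px"
    r,h,sy,gz=(.05,.05,.051,.228) if big else (.032,.04,.033,.163)
    a=np.linspace(0,2*np.pi,180)
    def res(v):
        x,y,w,zs=v; c,n=np.cos(w),np.sin(w); B=np.array([[c,-n,0],[n,c,0],[0,0,1]])
        W=lambda p:np.atleast_2d(p)@B.T+[x,y,0]
        q=wproj(o,s,W(np.c_[r*np.cos(a),r*np.sin(a),h+0*a]))
        e=[q[:,0].min()-ext[0],q[:,0].max()-ext[1],q[:,1].min()-ext[2],q[:,1].max()-ext[3]]
        u=wproj(o,s,W([[0,sy,zs],[0,-sy,zs]])); e+=list(u[0]-shl)+list(u[1]-shr)
        if grip is not None: e+=list(wproj(o,s,W([[0,0,gz]]))[0]-grip)
        return np.array(e)
    f=least_squares(res,x0); print('x %.4f y %.4f yaw %.1f zs %.3f'%(f.x[0],f.x[1],np.degrees(f.x[2]),f.x[3]),np.round(f.fun,1)); return f.x
E
python3 - <<'E'
from h import *
o,s=pickle.load(open('w2.pkl','rb'))
v=fit(o,s,(223.3,294.7,103.7,173.7),(201.8,145.6),(302.8,142.4),True,[.467,-.228,.5,.12])
print(wproj(o,s,[v[0],v[1],.228]),wproj(o,s,[v[0],v[1],.184]))
S=lambda z:wproj(o,s,[[v[0]+np.cos(v[2])*i*.013-np.sin(v[2])*j*.012,v[1]+np.sin(v[2])*i*.013+np.cos(v[2])*j*.012,z] for i in(-1,1) for j in(-1,1)])
print(((S(.228)-[190,95])*6).round())
plan(v[0],v[1],.2,np.degrees(v[2]))
E
```

```text
x 0.4714 y -0.2293 yaw 31.2 zs 0.164 [-1.2  1.5 -1.4  2.3 -0.2 -0.3 -0.1 -0.3]
[[244.44962015 146.99530994]] [[249.56382254 144.24175374]]
[[419. 406.]
 [242. 411.]
 [414. 212.]
 [235. 219.]]
t=1.98 pos [ 0.4387 -0.281   0.3196] rpy [180.    0.   29.9] w 0.094 F [ 0.1 -0.2 -0.1] | twist -1.3  tx 5.47 ty -2.73 tz 11.96
```

```bash
python3 -m crank '[{"tx":2.7,"ty":-1.35,"tz":0,"twist":-1.3,"grip":1},{"tx":2.75,"ty":-1.4,"tz":0,"twist":0,"grip":1},{"tx":0,"ty":0,"tz":4,"twist":0,"grip":1},{"tx":0,"ty":0,"tz":4,"twist":0,"grip":1},{"tx":0,"ty":0,"tz":3,"twist":0,"grip":1},{"tx":0,"ty":0,"tz":0.9,"twist":0,"grip":1},{"tx":0,"ty":0,"tz":0,"twist":0,"grip":1}]'
python3 - <<'E'
from h import *
plan(.4714,-.2293,.2,31.2)
o,s=snap('wrist','w3.png')
E
```

```text
time: 2.85
tool_pos: [0.472, -0.2293, 0.2007]
ee_rot: [3.142, 0.0, 0.545]
wrist_force: [-0.4, -0.5, 0.0]
width: 0.094
t=2.85 pos [ 0.472  -0.2293  0.2007] rpy [180.    0.   31.2] w 0.094 F [-0.4 -0.5  0. ] | twist 0.0  tx -0.05 ty -0.03 tz 0.07
```

View pics/w3.png

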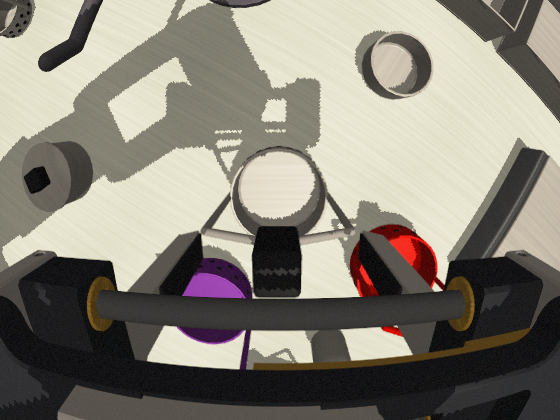

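The grip at (277,260) sits centred between the fingers at (185,265) and (375,265). Closing.

```bash
python3 -m crank '[{"tx":0,"ty":0,"tz":0,"twist":0,"grip":0},{"tx":0,"ty":0,"tz":0,"twist":0,"grip":0},{"tx":0,"ty":0,"tz":0,"twist":0,"grip":0},{"tx":0,"ty":0,"tz":0,"twist":0,"grip":0},{"tx":0,"ty":0,"tz":0,"twist":0,"grip":0},{"tx":0,"ty":0,"tz":0,"twist":0,"grip":0}]'
python3 -m crank '[{"tx":0,"ty":0,"tz":-1,"twist":0,"grip":0},{"tx":0,"ty":0,"tz":-2,"twist":0,"grip":0},{"tx":0,"ty":0,"tz":-2,"twist":0,"grip":0},{"tx":0,"ty":0,"tz":-2,"twist":0,"grip":0},{"tx":0,"ty":0,"tz":-1.2,"twist":0,"grip":0},{"tx":0,"ty":0,"tz":0,"twist":0,"grip":0}]'
python3 - <<'E'
from h import *
plan(.4714,-.2293,.2,31.2)
for n in('side','wrist'):
  o,s=snap(n,n+'3.png'); pickle.dump((o,s),open(n+'3.pkl','wb'))
E
```

```text
time: 3.65
tool_pos: [0.4724, -0.2285, 0.2004]
ee_rot: [-3.142, 0.0, 0.546]
wrist_force: [0.3, 0.3, -0.5]
width: 0.0373
time: 4.4
tool_pos: [0.4727, -0.2288, 0.2832]
ee_rot: [3.14, -0.001, 0.546]
wrist_force: [-0.1, 0.4, -4.1]
width: 0.0241
t=4.40 pos [ 0.4727 -0.2288  0.2832] rpy [179.9  -0.   31.3] w 0.024 F [-0.1  0.4 -4.1] | twist 0.1  tx -0.14 ty -0.02 tz 8.32
```

View pics/side3.png

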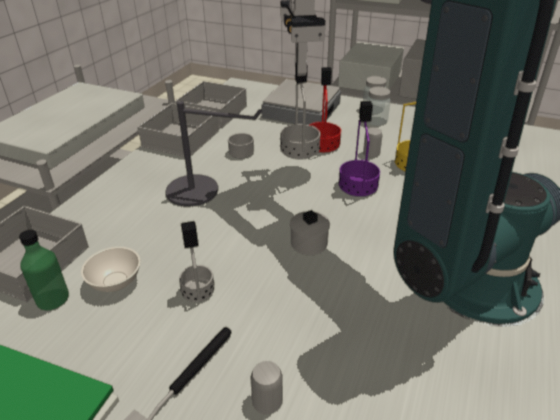

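View pics/wrist3.png

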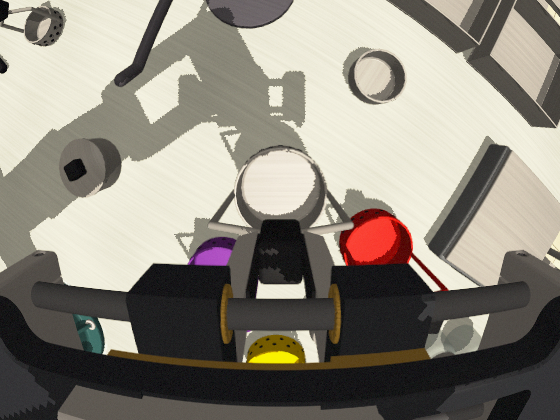

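Lifted, weight about 4 N. The fingers were still closing as the lift started, so I'll measure the real basket height in the hand, plus its yaw and tilt.

Run:
```python
from h import *
o,_=pickle.load(open('side3.pkl','rb')); p=o['tool_pos']
i=cv2.imread('pics/side3.png')[55:165,255:345]; out=[]
for zo in(.06,.07,.08):
    j=cv2.resize(i,None,fx=3,fy=3,interpolation=cv2.INTER_CUBIC); overlay('side',j,np.array((255,55)),3,p[0],p[1],o['ee_rot'][2],True,zo); out.append(j)
cv2.imwrite('pics/ov3.png',np.hstack(out)[:, :800])
```

```text
(no output)
```

View pics/ov3.png

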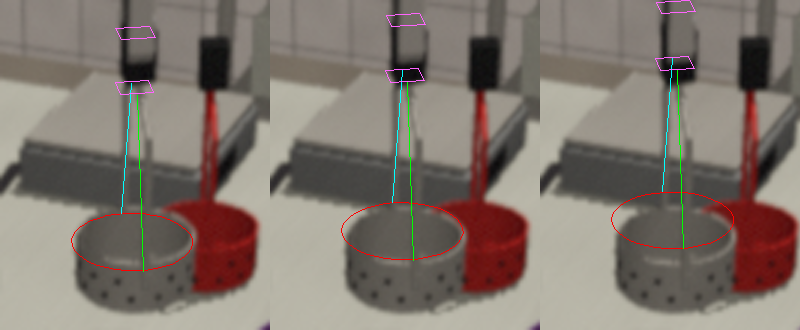

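Run:
```python
from h import *
plan(.4538,-.086,.292,8.9)
o,s=pickle.load(open('wrist3.pkl','rb'))
for a in(7.9,8.9,9.9):
    a=np.radians(a); u=-np.array([np.cos(a),np.sin(a)]); b=np.array([.686,-.0495])
    print(wproj(o,s,[[*(b+u*d),z] for d,z in((.18,.243),(.17,.22),(.08,.22))]).round(1).tolist())
print(plane('top',(253,255),.06))
```

```text
t=4.50 pos [ 0.4721 -0.2284  0.2815] rpy [-179.9    0.    31.3] w 0.023 F [-0.1 -0.6 -3.9] | twist 22.4  tx 0.39 ty -14.35 tz -1.05
[[115.2, 75.5], [134.1, 67.2], [183.1, -35.7]]
[[118.7, 76.7], [137.2, 68.2], [184.6, -35.4]]
[[122.3, 77.8], [140.5, 69.2], [186.2, -35.1]]
[0.35105603 0.02579778 0.06      ]
```

```bash
python3 -m crank '[{"tx":0,"ty":0,"tz":-0.5,"twist":4,"grip":0},{"tx":0,"ty":0,"tz":-0.5,"twist":7,"grip":0},{"tx":0,"ty":0,"tz":0,"twist":7,"grip":0},{"tx":0,"ty":0,"tz":0,"twist":4.4,"grip":0},{"tx":0,"ty":-1.5,"tz":0,"twist":0,"grip":0},{"tx":0,"ty":-3,"tz":0,"twist":0,"grip":0},{"tx":0.2,"ty":-4,"tz":0,"twist":0,"grip":0},{"tx":0.2,"ty":-3.4,"tz":0,"twist":0,"grip":0},{"tx":0,"ty":-2,"tz":0,"twist":0,"grip":0},{"tx":0,"ty":-0.5,"tz":0,"twist":0,"grip":0},{"tx":0,"ty":0,"tz":0,"twist":0,"grip":0},{"tx":0,"ty":0,"tz":0,"twist":0,"grip":0}]'
python3 - <<'E'
from h import *
plan(.4538,-.086,.292,8.9)
for n in('side','wrist'):
  o,s=snap(n,n+'4.png'); pickle.dump((o,s),open(n+'4.pkl','wb'))
E
```

```text
time: 6.0
tool_pos: [0.4541, -0.0863, 0.2922]
ee_rot: [3.141, 0.0, 0.155]
wrist_force: [0.3, 0.3, -3.0]
width: 0.0237
t=6.00 pos [ 0.4541 -0.0863  0.2922] rpy [180.    0.    8.9] w 0.024 F [ 0.3  0.3 -3. ] | twist -0.0  tx -0.02 ty -0.03 tz 0.02
```

View pics/side4.png

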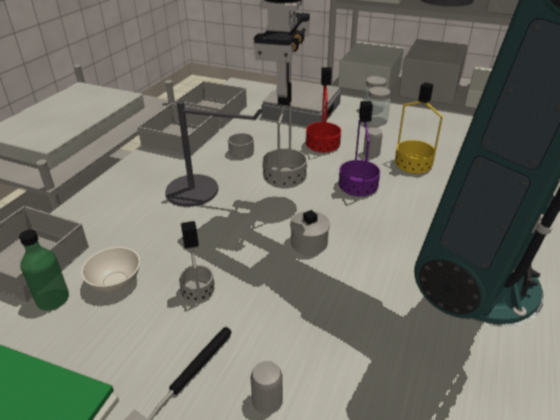

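View pics/wrist4.png

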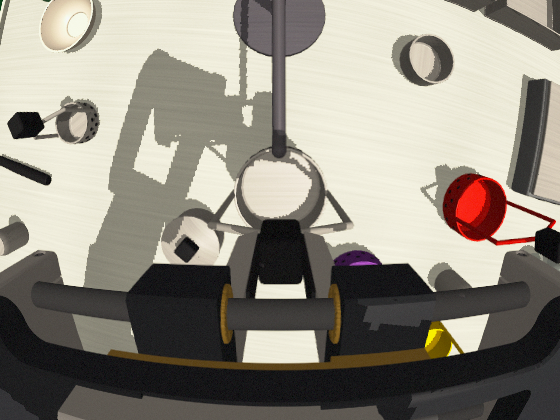

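The rod runs straight up the image at column 279 (principal point 280), so both lateral position and yaw are aligned. Tip at (279,150). Checking the basket height again.

Run:
```python
from h import *
o,_=pickle.load(open('side4.pkl','rb')); p=o['tool_pos']
i=cv2.imread('pics/side4.png')[85:195,235:325]; out=[]
for zo in(.07,.075,.08):
    j=cv2.resize(i,None,fx=3,fy=3,interpolation=cv2.INTER_CUBIC)
    if zo!=.08: overlay('side',j,np.array((235,85)),3,p[0],p[1],o['ee_rot'][2],True,zo)
    out.append(j)
cv2.imwrite('pics/ov4.png',np.hstack(out)[:, :800])
```

```text
(no output)
```

View pics/ov4.png

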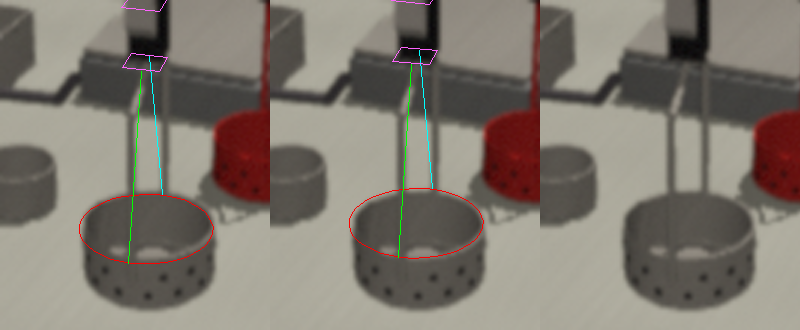

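```bash
python3 -m crank '[{"tx":0,"ty":0,"tz":-0.6,"twist":0,"grip":0},{"tx":1,"ty":0,"tz":0,"twist":0,"grip":0},{"tx":2,"ty":0,"tz":0,"twist":0,"grip":0},{"tx":2.5,"ty":0,"tz":0,"twist":0,"grip":0},{"tx":2.5,"ty":0,"tz":0,"twist":0,"grip":0},{"tx":2,"ty":0,"tz":0,"twist":0,"grip":0},{"tx":1,"ty":0,"tz":0,"twist":0,"grip":0},{"tx":0,"ty":0,"tz":0,"twist":0,"grip":0}]'
python3 - <<'E'
from h import *
plan(.686-.988*.07,-.0495-.155*.07,.266,8.9)
for n in('side','wrist'):
  o,s=snap(n,n+'5.png'); pickle.dump((o,s),open(n+'5.pkl','wb'))
a=cv2.imread('pics/side5.png')[60:220,140:320]; b=cv2.imread('pics/wrist5.png')
cv2.imwrite('pics/c5.png',np.hstack([cv2.resize(a,(450,400),interpolation=cv2.INTER_CUBIC),cv2.resize(b[:300,130:430],(350,400))]))
E
```

```text
time: 7.1
tool_pos: [0.5631, -0.0686, 0.2979]
ee_rot: [-3.141, 0.001, 0.156]
wrist_force: [-0.4, 0.1, -4.1]
width: 0.0236
t=7.10 pos [ 0.5631 -0.0686  0.2979] rpy [-1.8e+02  1.0e-01  8.9e+00] w 0.024 F [-0.4  0.1 -4.1] | twist 0.0  tx 5.44 ty 0.02 tz 3.19
```

View pics/c5.png

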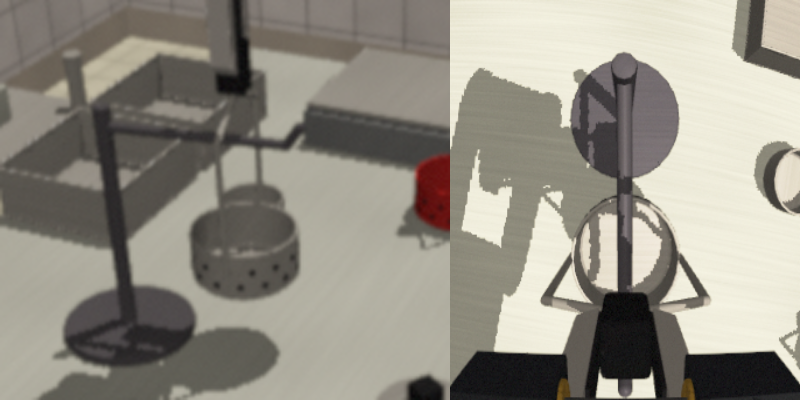

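The rod is inside the bail window, with the tip showing behind the grip. Continue back, then lower.

```bash
python3 -m crank '[{"tx":1,"ty":0,"tz":0,"twist":0,"grip":0},{"tx":1.7,"ty":0,"tz":0,"twist":0,"grip":0},{"tx":1.7,"ty":0,"tz":0,"twist":0,"grip":0},{"tx":1,"ty":0,"tz":0,"twist":0,"grip":0},{"tx":0,"ty":0,"tz":0.8,"twist":0,"grip":0},{"tx":0,"ty":0,"tz":1,"twist":0,"grip":0},{"tx":0,"ty":0,"tz":0.6,"twist":0,"grip":0},{"tx":0,"ty":0,"tz":0.3,"twist":0,"grip":0},{"tx":0,"ty":0,"tz":0,"twist":0,"grip":0}]'
python3 -m crank '[{"tx":0,"ty":0,"tz":0.2,"twist":0,"grip":0},{"tx":0,"ty":0,"tz":0,"twist":0,"grip":0}]'
```

```text
time: 8.32
tool_pos: [0.6158, -0.0603, 0.2713]
ee_rot: [-3.142, 0.0, 0.155]
wrist_force: [0.3, 0.4, -3.7]
width: 0.024
time: 8.57
tool_pos: [0.6161, -0.0603, 0.2696]
ee_rot: [3.141, -0.0, 0.155]
wrist_force: [0.2, 0.6, -4.8]
width: 0.0235
```

```bash
python3 -m crank '[{"tx":0,"ty":0,"tz":0.3,"twist":0,"grip":0},{"tx":0,"ty":0,"tz":0,"twist":0,"grip":0}]'
python3 -m crank '[{"tx":0,"ty":0,"tz":0.2,"twist":0,"grip":0},{"tx":0,"ty":0,"tz":0,"twist":0,"grip":0}]'
```

```text
time: 8.82
tool_pos: [0.6159, -0.0603, 0.2661]
ee_rot: [-3.141, 0.001, 0.155]
wrist_force: [-0.4, 0.3, -3.3]
width: 0.0239
time: 9.07
tool_pos: [0.616, -0.0603, 0.2642]
ee_rot: [-3.142, 0.0, 0.155]
wrist_force: [0.3, 0.1, -3.8]
width: 0.0237
```

```bash
python3 -m crank '[{"tx":0,"ty":0,"tz":0.2,"twist":0,"grip":0},{"tx":0,"ty":0,"tz":0,"twist":0,"grip":0}]'
python3 -m crank '[{"tx":0,"ty":0,"tz":0.2,"twist":0,"grip":0},{"tx":0,"ty":0,"tz":0,"twist":0,"grip":0}]'
python3 - <<'E'
from h import *
plan(.686-.988*.07,-.0495-.155*.07,.266,8.9)
for n in('side','wrist'):
  o,s=snap(n,n+'6.png'); pickle.dump((o,s),open(n+'6.pkl','wb'))
a=cv2.imread('pics/side6.png')[60:220,140:320]; b=cv2.imread('pics/wrist6.png')
cv2.imwrite('pics/c6.png',np.hstack([cv2.resize(a,(450,400),interpolation=cv2.INTER_CUBIC),cv2.resize(b[:300,130:430],(350,400))]))
E
```

```text
time: 9.32
tool_pos: [0.616, -0.0603, 0.2622]
ee_rot: [-3.142, 0.0, 0.155]
wrist_force: [-0.4, -0.5, -3.7]
width: 0.0241
time: 9.57
tool_pos: [0.6162, -0.0603, 0.2617]
ee_rot: [3.141, -0.002, 0.155]
wrist_force: [-1.3, -0.6, 0.0]
width: 0.0236
t=9.57 pos [ 0.6162 -0.0603  0.2617] rpy [ 1.8e+02 -1.0e-01  8.9e+00] w 0.024 F [-1.3 -0.6  0. ] | twist -0.0  tx 0.07 ty 0.01 tz -0.43
```

View pics/c6.png

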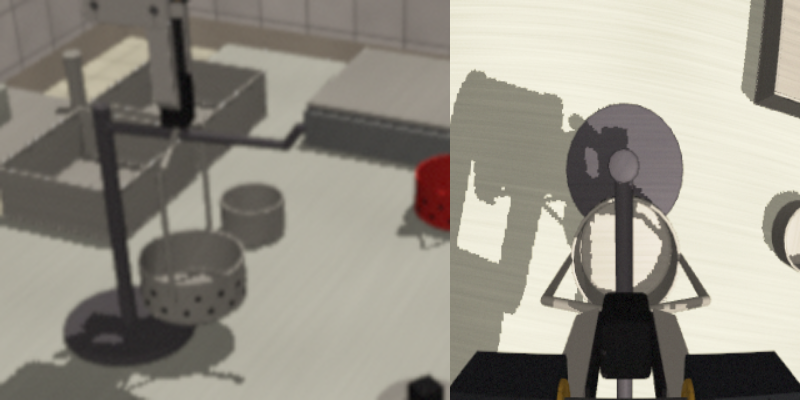

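Wrist force falls to 0 at TCP z 0.262, so the rod carries the basket, matching the hanging height. Release.

```bash
python3 -m crank '[{"tx":0,"ty":0,"tz":0,"twist":0,"grip":0.4},{"tx":0,"ty":0,"tz":0,"twist":0,"grip":0.6},{"tx":0,"ty":0,"tz":0,"twist":0,"grip":0.6},{"tx":0,"ty":0,"tz":0,"twist":0,"grip":0.6},{"tx":0,"ty":0,"tz":-1,"twist":0,"grip":0.6},{"tx":0,"ty":0,"tz":-3,"twist":0,"grip":0.8},{"tx":0,"ty":0,"tz":-4,"twist":0,"grip":1},{"tx":0,"ty":0,"tz":-2,"twist":0,"grip":1},{"tx":0,"ty":0,"tz":0,"twist":0,"grip":1}]'
python3 - <<'E'
from h import *
plan(.45,.21,.32,36)
for n in('side','wrist'):
  o,s=snap(n,n+'7.png'); pickle.dump((o,s),open(n+'7.pkl','wb'))
a=cv2.imread('pics/side7.png')[60:220,140:320]; b=cv2.imread('pics/wrist7.png')
cv2.imwrite('pics/c7.png',np.hstack([cv2.resize(a,(450,400),interpolation=cv2.INTER_CUBIC),cv2.resize(b[:300,130:430],(350,400))]))
E
```

```text
time: 10.8
tool_pos: [0.6167, -0.0604, 0.3636]
ee_rot: [3.14, -0.005, 0.155]
wrist_force: [0.4, -1.1, -0.4]
width: 0.0921
t=10.80 pos [ 0.6167 -0.0604  0.3636] rpy [179.9  -0.3   8.9] w 0.092 F [ 0.4 -1.1 -0.4] | twist -27.1  tx 2.41 ty -31.68 tz 4.36
```

View pics/c7.png

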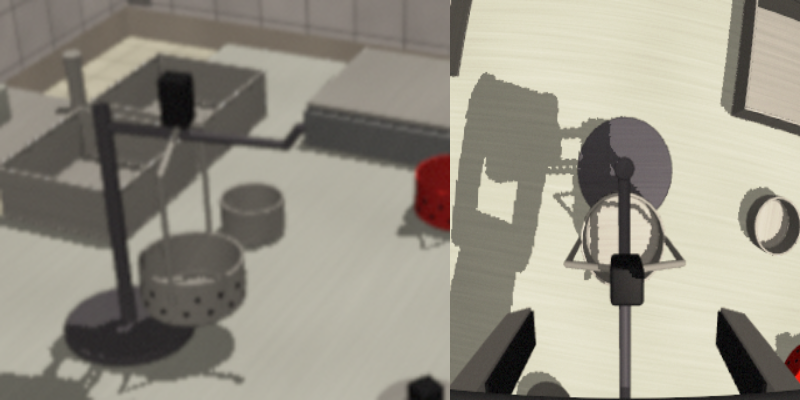

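Large basket hangs free and upright (grip at (175,95), cup at (190,280) in the crop). Now the small one.

```bash
python3 -m crank '[{"tx":0,"ty":0,"tz":0,"twist":-9,"grip":1},{"tx":0,"ty":0,"tz":0,"twist":-9,"grip":1},{"tx":0,"ty":0,"tz":0,"twist":-9.1,"grip":1},{"tx":0.4,"ty":-4.8,"tz":0,"twist":0,"grip":1},{"tx":0.5,"ty":-5.5,"tz":0,"twist":0,"grip":1},{"tx":0.5,"ty":-5.5,"tz":0,"twist":0,"grip":1},{"tx":0.5,"ty":-5.5,"tz":2,"twist":0,"grip":1},{"tx":0.5,"ty":-5.5,"tz":2.5,"twist":0,"grip":1},{"tx":0.3,"ty":-4,"tz":2.4,"twist":0,"grip":1},{"tx":0,"ty":0,"tz":1.5,"twist":0,"grip":1},{"tx":0,"ty":0,"tz":0,"twist":0,"grip":1},{"tx":0,"ty":0,"tz":0,"twist":0,"grip":1}]'
python3 - <<'E'
from h import *
plan(.497,.234,.133,36)
o,s=snap('wrist','w8.png'); pickle.dump((o,s),open('w8.pkl','wb'))
for d in cams.outline_of(s,'small_basket'): print(round(d['conf'],2),d['centre'])
E
```

```text
time: 12.4
tool_pos: [0.4578, 0.2037, 0.2768]
ee_rot: [3.141, -0.0, 0.626]
wrist_force: [-0.2, 0.0, 0.9]
width: 0.094
t=12.40 pos [0.4578 0.2037 0.2768] rpy [180.   -0.   35.9] w 0.094 F [-0.2  0.   0.9] | twist -0.1  tx 4.95 ty -0.14 tz 14.38
0.74 [279.8, 142.1]
```

View pics/w8.png

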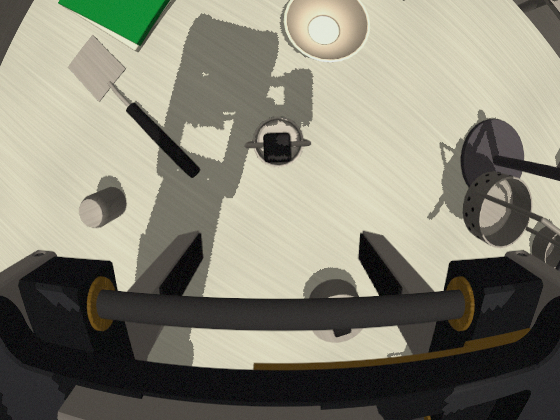

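Small basket at (279,142), its bail running nearly level across from (247,145) to (310,143). Crop for the fit.

Run:
```python
import cv2
i=cv2.imread('pics/w8.png')[105:180,235:325]; cv2.imwrite('pics/w8c.png',cv2.resize(i,None,fx=8,fy=8,interpolation=cv2.INTER_CUBIC))
```

```text
(no output)
```

View pics/w8c.png

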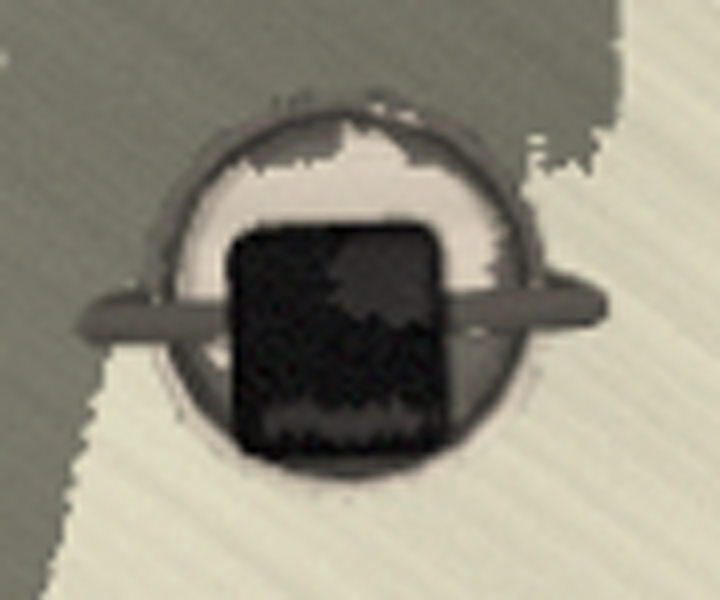

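Run:
```python
from h import *
o,s=pickle.load(open('w8.pkl','rb'))
v=fit(o,s,(254.75,302.5,118.1,165.25),(246.6,145.4),(309.3,143.4),False,[.497,.234,.62,.1])
S=lambda z:wproj(o,s,[[v[0]+np.cos(v[2])*i*.013-np.sin(v[2])*j*.012,v[1]+np.sin(v[2])*i*.013+np.cos(v[2])*j*.012,z] for i in(-1,1) for j in(-1,1)])
print(((S(.163)-[235,105])*8).round().tolist())
plan(v[0],v[1],.135,np.degrees(v[2]))
```

```text
x 0.4985 y 0.2353 yaw 37.7 zs 0.103 [-2.1  1.7 -2.   2.   0.2  0.   0.2 -0. ]
[[455.0, 456.0], [235.0, 463.0], [448.0, 218.0], [226.0, 225.0]]
t=12.50 pos [0.4579 0.2039 0.2774] rpy [ 1.80e+02 -1.00e-01  3.59e+01] w 0.094 F [0.6 0.7 0.3] | twist -1.8  tx 5.14 ty -0.01 tz 14.24
```

```bash
python3 -m crank '[{"tx":2.5,"ty":0,"tz":0,"twist":-1.8,"grip":1},{"tx":2.6,"ty":0,"tz":0,"twist":0,"grip":1},{"tx":0,"ty":0,"tz":4,"twist":0,"grip":1},{"tx":0,"ty":0,"tz":5,"twist":0,"grip":1},{"tx":0,"ty":0,"tz":3.5,"twist":0,"grip":1},{"tx":0,"ty":0,"tz":1.7,"twist":0,"grip":1},{"tx":0,"ty":0,"tz":0,"twist":0,"grip":1}]'
python3 - <<'E'
from h import *
plan(.4985,.2353,.135,37.7)
snap('wrist','w9.png')
E
```

```text
time: 13.38
tool_pos: [0.4977, 0.2349, 0.134]
ee_rot: [-3.141, 0.001, 0.659]
wrist_force: [1.0, 0.6, -0.0]
width: 0.0941
t=13.38 pos [0.4977 0.2349 0.134 ] rpy [-1.80e+02  1.00e-01  3.78e+01] w 0.094 F [ 1.   0.6 -0. ] | twist 0.1  tx 0.09 ty 0.01 tz -0.10
```

View pics/w9.png

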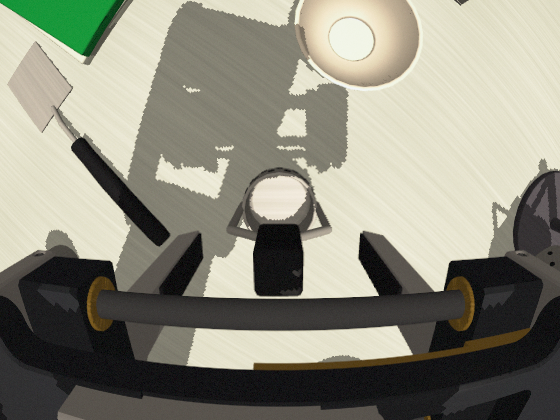

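Grip centred at (278,260) between the fingers. Close fully before lifting this time.

```bash
python3 -m crank '[{"tx":0,"ty":0,"tz":0,"twist":0,"grip":0},{"tx":0,"ty":0,"tz":0,"twist":0,"grip":0},{"tx":0,"ty":0,"tz":0,"twist":0,"grip":0},{"tx":0,"ty":0,"tz":0,"twist":0,"grip":0},{"tx":0,"ty":0,"tz":0,"twist":0,"grip":0},{"tx":0,"ty":0,"tz":0,"twist":0,"grip":0},{"tx":0,"ty":0,"tz":0,"twist":0,"grip":0},{"tx":0,"ty":0,"tz":0,"twist":0,"grip":0},{"tx":0,"ty":0,"tz":0,"twist":0,"grip":0},{"tx":0,"ty":0,"tz":0,"twist":0,"grip":0}]'
python3 -c "
from h import *
plan(.686-.988*.235,-.0495-.155*.235,.29,8.9)"
```

```text
time: 14.68
tool_pos: [0.4976, 0.2353, 0.1343]
ee_rot: [-3.142, 0.0, 0.66]
wrist_force: [-0.6, -0.2, -0.5]
width: 0.0238
t=14.68 pos [0.4976 0.2353 0.1343] rpy [-180.     0.    37.8] w 0.024 F [-0.6 -0.2 -0.5] | twist 28.9  tx -9.30 ty 31.06 tz -15.57
```

```bash
python3 -m crank '[{"tx":0,"ty":0,"tz":-1.5,"twist":0,"grip":0},{"tx":0,"ty":0,"tz":-3,"twist":0,"grip":0},{"tx":0,"ty":0,"tz":-4,"twist":0,"grip":0},{"tx":0,"ty":0,"tz":-3.5,"twist":0,"grip":0},{"tx":0,"ty":0,"tz":-2.1,"twist":4.9,"grip":0},{"tx":0,"ty":0,"tz":0,"twist":8,"grip":0},{"tx":0,"ty":0,"tz":0,"twist":8,"grip":0},{"tx":0,"ty":0,"tz":0,"twist":8,"grip":0},{"tx":-1.5,"ty":0,"tz":0,"twist":0,"grip":0},{"tx":-3,"ty":1,"tz":0,"twist":0,"grip":0},{"tx":-3,"ty":2,"tz":0,"twist":0,"grip":0},{"tx":-1.8,"ty":4,"tz":0,"twist":0,"grip":0}]'
python3 -c "
from h import *
plan(.686-.988*.235,-.0495-.155*.235,.275,8.9)"
```

```text
time: 16.18
tool_pos: [0.4145, 0.1518, 0.2762]
ee_rot: [-3.141, -0.001, 0.161]
wrist_force: [0.4, -0.8, -1.7]
width: 0.0238
t=16.18 pos [0.4145 0.1518 0.2762] rpy [-1.8e+02 -1.0e-01  9.2e+00] w 0.024 F [ 0.4 -0.8 -1.7] | twist 0.3  tx 0.21 ty 24.09 tz 0.12
```

```bash
python3 -m crank '[{"tx":0,"ty":4,"tz":0,"twist":0,"grip":0},{"tx":0,"ty":4.5,"tz":0,"twist":0,"grip":0},{"tx":0,"ty":4.5,"tz":0,"twist":0,"grip":0},{"tx":0,"ty":4,"tz":0,"twist":0,"grip":0},{"tx":0,"ty":3,"tz":0,"twist":0,"grip":0},{"tx":0,"ty":2,"tz":0,"twist":0,"grip":0},{"tx":0,"ty":1,"tz":0,"twist":0,"grip":0},{"tx":0,"ty":0,"tz":0,"twist":0,"grip":0},{"tx":0,"ty":0,"tz":0,"twist":0,"grip":0}]'
python3 - <<'E'
from h import *
plan(.686-.988*.235,-.0495-.155*.235,.275,8.9)
for n in('side','wrist'):
  o,s=snap(n,n+'10.png'); pickle.dump((o,s),open(n+'10.pkl','wb'))
a=cv2.imread('pics/side10.png')[60:220,140:320]; b=cv2.imread('pics/wrist10.png')
cv2.imwrite('pics/c10.png',np.hstack([cv2.resize(a,(450,400),interpolation=cv2.INTER_CUBIC),cv2.resize(b[:300,130:430],(350,400))]))
E
```

```text
time: 17.3
tool_pos: [0.452, -0.0746, 0.2757]
ee_rot: [-3.141, -0.0, 0.157]
wrist_force: [0.4, 0.9, -2.0]
width: 0.0235
t=17.30 pos [ 0.452  -0.0746  0.2757] rpy [-180.   -0.    9.] w 0.024 F [ 0.4  0.9 -2. ] | twist 0.1  tx 0.01 ty 1.15 tz 0.07
```

View pics/c10.png

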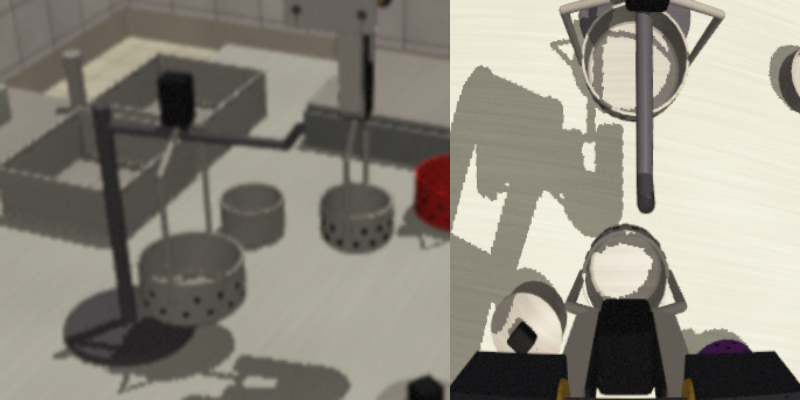

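Rod sits right of centre (crop column 645 against 625), consistent with the remaining 1.15 cm of ty. Correct it and recheck.

```bash
python3 -m crank '[{"tx":0,"ty":0.7,"tz":0,"twist":0,"grip":0},{"tx":0,"ty":0.45,"tz":-0.1,"twist":0,"grip":0},{"tx":0,"ty":0,"tz":0,"twist":0,"grip":0},{"tx":0,"ty":0,"tz":0,"twist":0,"grip":0}]'
python3 - <<'E'
from h import *
plan(.686-.988*.125,-.0495-.155*.125,.275,8.9)
for n in('side','wrist'):
  o,s=snap(n,n+'11.png'); pickle.dump((o,s),open(n+'11.pkl','wb'))
o,_=pickle.load(open('side11.pkl','rb')); p=o['tool_pos']
a=cv2.imread('pics/side11.png')[80:180,230:330]; a=cv2.resize(a,(400,400),interpolation=cv2.INTER_CUBIC); overlay('side',a,np.array((230,80)),4,p[0],p[1],o['ee_rot'][2],False,p[2]-.134)
b=cv2.imread('pics/wrist11.png')
cv2.imwrite('pics/c11.png',np.hstack([a,cv2.resize(b[:300,130:430],(400,400))]))
E
```

```text
time: 17.9
tool_pos: [0.454, -0.0868, 0.2764]
ee_rot: [-3.142, 0.0, 0.155]
wrist_force: [-0.1, 1.5, -2.5]
width: 0.0236
t=17.90 pos [ 0.454  -0.0868  0.2764] rpy [-180.     0.     8.9] w 0.024 F [-0.1  1.5 -2.5] | twist -0.0  tx 11.00 ty -0.10 tz 0.14
```

View pics/c11.png

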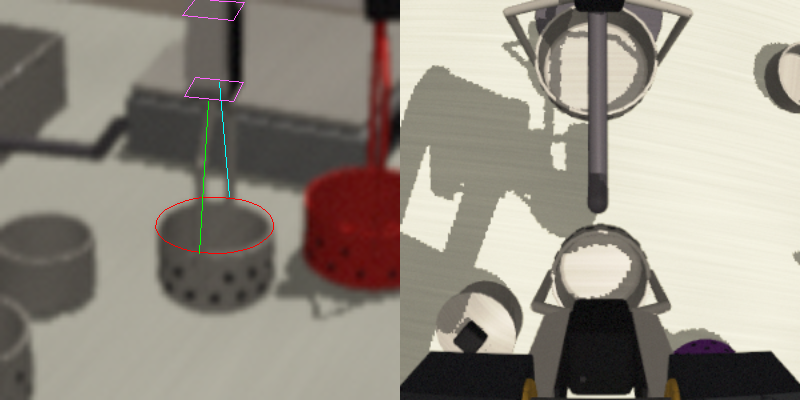

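Overlay matches the basket's rim, so its height is as planned; the rod is about 1 mm left. Insert.

```bash
python3 -m crank '[{"tx":1,"ty":-0.1,"tz":0,"twist":0,"grip":0},{"tx":1.5,"ty":0,"tz":0,"twist":0,"grip":0},{"tx":2,"ty":0,"tz":0,"twist":0,"grip":0},{"tx":2,"ty":0,"tz":0,"twist":0,"grip":0},{"tx":2,"ty":0,"tz":0,"twist":0,"grip":0},{"tx":1.5,"ty":0,"tz":0,"twist":0,"grip":0},{"tx":1,"ty":0,"tz":0,"twist":0,"grip":0},{"tx":0,"ty":0,"tz":0,"twist":0,"grip":0},{"tx":0,"ty":0,"tz":0,"twist":0,"grip":0}]'
python3 - <<'E'
from h import *
plan(.686-.988*.125,-.0495-.155*.125,.245,8.9)
for n in('side','wrist'):
  o,s=snap(n,n+'12.png')
a=cv2.imread('pics/side12.png')[60:220,140:320]; b=cv2.imread('pics/wrist12.png')
cv2.imwrite('pics/c12.png',np.hstack([cv2.resize(a,(450,400),interpolation=cv2.INTER_CUBIC),cv2.resize(b[:300,130:430],(350,400))]))
E
```

```text
time: 19.12
tool_pos: [0.5622, -0.0688, 0.2766]
ee_rot: [3.141, 0.0, 0.155]
wrist_force: [-0.6, 0.0, -1.3]
width: 0.0236
t=19.12 pos [ 0.5622 -0.0688  0.2766] rpy [180.    0.    8.9] w 0.024 F [-0.6  0.  -1.3] | twist -0.0  tx 0.03 ty 0.01 tz 3.16
```

View pics/c12.png

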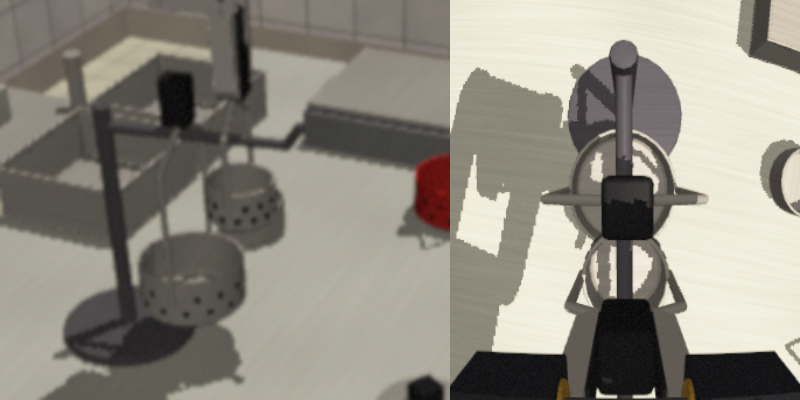

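The rod passes under the small bail's peak, clear of the large basket. Lower.

```bash
python3 -m crank '[{"tx":0,"ty":0,"tz":0.8,"twist":0,"grip":0},{"tx":0,"ty":0,"tz":1,"twist":0,"grip":0},{"tx":0,"ty":0,"tz":0.6,"twist":0,"grip":0},{"tx":0,"ty":0,"tz":0.3,"twist":0,"grip":0},{"tx":0,"ty":0,"tz":0,"twist":0,"grip":0},{"tx":0,"ty":0,"tz":0,"twist":0,"grip":0}]'
python3 -m crank '[{"tx":0,"ty":0,"tz":0.3,"twist":0,"grip":0},{"tx":0,"ty":0,"tz":0,"twist":0,"grip":0},{"tx":0,"ty":0,"tz":0,"twist":0,"grip":0}]'
```

```text
time: 19.98
tool_pos: [0.5627, -0.0688, 0.2498]
ee_rot: [3.141, -0.001, 0.155]
wrist_force: [0.7, 0.0, -1.7]
width: 0.0238
time: 20.35
tool_pos: [0.5625, -0.0687, 0.2465]
ee_rot: [-3.142, -0.0, 0.155]
wrist_force: [1.0, 0.6, -1.2]
width: 0.0236
```

```bash
python3 -m crank '[{"tx":0,"ty":0,"tz":0.15,"twist":0,"grip":0},{"tx":0,"ty":0,"tz":0,"twist":0,"grip":0},{"tx":0,"ty":0,"tz":0,"twist":0,"grip":0}]'
python3 -m crank '[{"tx":0,"ty":0,"tz":0.15,"twist":0,"grip":0},{"tx":0,"ty":0,"tz":0,"twist":0,"grip":0},{"tx":0,"ty":0,"tz":0,"twist":0,"grip":0}]'
```

```text
time: 20.72
tool_pos: [0.5627, -0.0686, 0.246]
ee_rot: [3.141, -0.001, 0.156]
wrist_force: [-1.9, 0.3, 4.4]
width: 0.0238
time: 21.1
tool_pos: [0.5627, -0.0686, 0.2458]
ee_rot: [3.141, -0.003, 0.156]
wrist_force: [-2.2, 1.6, 8.6]
width: 0.0238
```

Contact, now pressing about 9 N. Back off the preload and release.

```bash
python3 -m crank '[{"tx":0,"ty":0,"tz":-0.22,"twist":0,"grip":0},{"tx":0,"ty":0,"tz":0,"twist":0,"grip":0},{"tx":0,"ty":0,"tz":0,"twist":0,"grip":0}]'
```

```text
time: 21.48
tool_pos: [0.5627, -0.0686, 0.2459]
ee_rot: [-3.141, -0.001, 0.156]
wrist_force: [-0.0, 1.5, 4.4]
width: 0.0237
```

```bash
python3 -m crank '[{"tx":0,"ty":0,"tz":-0.08,"twist":0,"grip":0},{"tx":0,"ty":0,"tz":0,"twist":0,"grip":0},{"tx":0,"ty":0,"tz":0,"twist":0,"grip":0.4},{"tx":0,"ty":0,"tz":0,"twist":0,"grip":0.6},{"tx":0,"ty":0,"tz":0,"twist":0,"grip":0.6},{"tx":0,"ty":0,"tz":0,"twist":0,"grip":0.6},{"tx":0,"ty":0,"tz":-1,"twist":0,"grip":0.6},{"tx":0,"ty":0,"tz":-3,"twist":0,"grip":0.8},{"tx":0,"ty":0,"tz":-4,"twist":0,"grip":1},{"tx":0,"ty":0,"tz":-3,"twist":0,"grip":1},{"tx":0,"ty":0,"tz":0,"twist":0,"grip":1},{"tx":0,"ty":0,"tz":0,"twist":0,"grip":1}]'
python3 - <<'E'
from h import *
plan(.5,-.07,.36,8.9)
for n in('side','wrist'):
  o,s=snap(n,n+'13.png')
a=cv2.imread('pics/side13.png')[60:220,140:320]; b=cv2.imread('pics/wrist13.png')
cv2.imwrite('pics/c13.png',np.hstack([cv2.resize(a,(450,400),interpolation=cv2.INTER_CUBIC),cv2.resize(b[:300,130:430],(350,400))]))
E
```

```text
time: 22.98
tool_pos: [0.5623, -0.0687, 0.3554]
ee_rot: [-3.141, 0.001, 0.155]
wrist_force: [-0.2, 0.3, 0.5]
width: 0.0942
t=22.98 pos [ 0.5623 -0.0687  0.3554] rpy [-1.8e+02  1.0e-01  8.9e+00] w 0.094 F [-0.2  0.3  0.5] | twist -0.0  tx -6.18 ty -0.84 tz -0.46
```

View pics/c13.png

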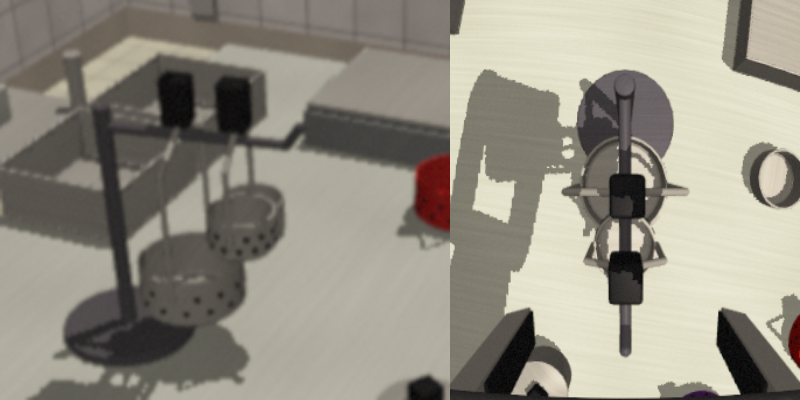

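Both hang on the hook, grips at (175,98) and (233,105) in the side crop. Withdraw and check stillness.

```bash
python3 -m crank '[{"tx":-3,"ty":0,"tz":-3,"twist":0,"grip":1},{"tx":-5,"ty":0,"tz":-1,"twist":0,"grip":1},{"tx":-5,"ty":0,"tz":0,"twist":0,"grip":1},{"tx":-4,"ty":0,"tz":0,"twist":0,"grip":1},{"tx":0,"ty":0,"tz":0,"twist":0,"grip":1},{"tx":0,"ty":0,"tz":0,"twist":0,"grip":1},{"tx":0,"ty":0,"tz":0,"twist":0,"grip":1},{"tx":0,"ty":0,"tz":0,"twist":0,"grip":1},{"tx":0,"ty":0,"tz":0,"twist":0,"grip":1},{"tx":0,"ty":0,"tz":0,"twist":0,"grip":1},{"tx":0,"ty":0,"tz":0,"twist":0,"grip":1},{"tx":0,"ty":0,"tz":0,"twist":0,"grip":1}]'
python3 - <<'E'
from h import *
F=[]
for k in range(6):
  o,s=snap('side','side14_%d.png'%k); F.append(s['frame'][60:220,140:320].astype(int))
print([float(np.abs(f-F[0]).mean().round(2)) for f in F])
snap('top','top14.png')
a=cv2.imread('pics/side14_5.png')[60:220,140:320]; b=cv2.imread('pics/top14.png')[80:240,215:355]
cv2.imwrite('pics/c14.png',np.hstack([cv2.resize(a,(450,400),interpolation=cv2.INTER_CUBIC),cv2.resize(b,(350,400),interpolation=cv2.INTER_CUBIC)]))
E
```

```text
time: 24.58
tool_pos: [0.3946, -0.0951, 0.3965]
ee_rot: [3.141, -0.0, 0.155]
wrist_force: [-0.5, 0.6, 0.6]
width: 0.0941
[0.0, 0.71, 0.71, 0.72, 0.71, 0.72]
```

View pics/c14.png

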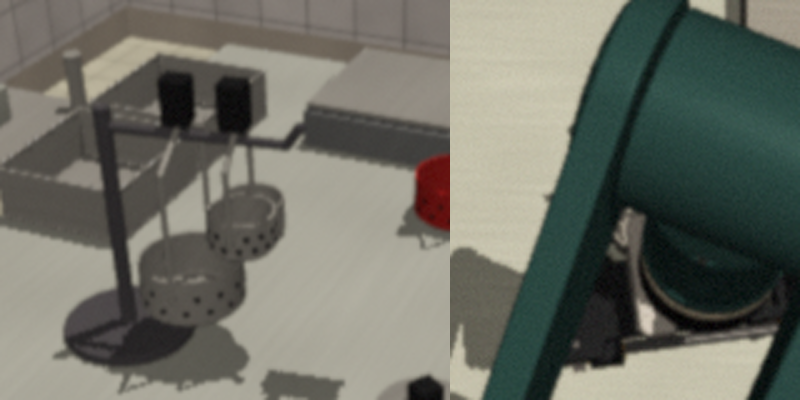

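The frames are constant (0.7 is sensor noise only). Last check: hanging height and uprightness against the model.

Run:
```python
from h import *
i=cv2.imread('pics/side14_5.png'); a=cv2.resize(i[80:200,180:270],(480,640),interpolation=cv2.INTER_CUBIC); k=640/120
a=cv2.resize(i[80:200,180:270],None,fx=5,fy=5,interpolation=cv2.INTER_CUBIC); w=a.copy()
for d,big,z in((.07,1,.046),(.125,0,.111)): overlay('side',a,np.array((180,80)),5,.686-.988*d,-.0495-.155*d,np.radians(8.9),big,z)
cv2.imwrite('pics/c15.png',cv2.resize(np.hstack([a,w]),(795,530)))
```

```text
(no output)
```

View pics/c15.png

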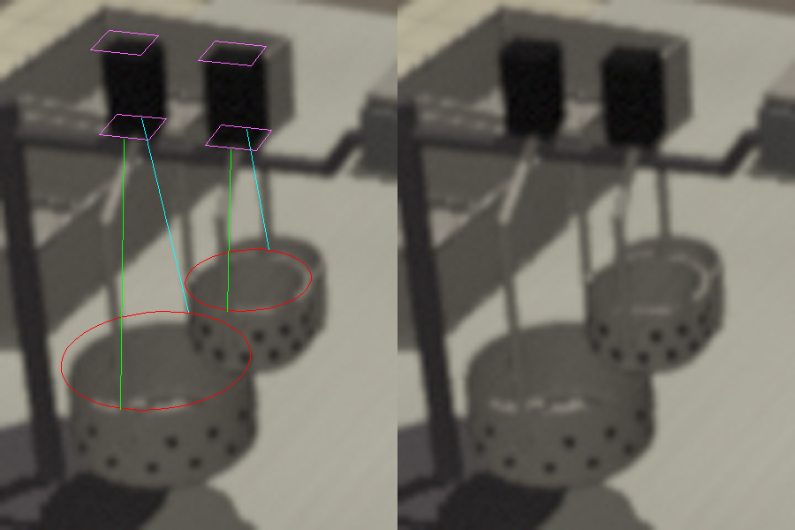

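The large one fits. The small cup's rim is about 10 px right and 8 px up of the model in this 4.4x view while its grip fits, so it may be tilted a few degrees. Measuring that from more views.

```bash
python3 -m crank '[{"tx":-3,"ty":0,"tz":3,"twist":0,"grip":1},{"tx":-3,"ty":0,"tz":3,"twist":0,"grip":1},{"tx":0,"ty":0,"tz":0,"twist":0,"grip":1},{"tx":0,"ty":0,"tz":0,"twist":0,"grip":1}]'
python3 - <<'E'
from h import *
plan(0.4,0,.3,8.9)
o,s=snap('wrist','w16.png'); pickle.dump((o,s),open('w16.pkl','wb'))
b=cv2.imread('pics/w16.png'); cv2.imwrite('pics/w16c.png',cv2.resize(b[0:130,200:360],None,fx=5,fy=4.6,interpolation=cv2.INTER_CUBIC))
E
```

```text
time: 25.42
tool_pos: [0.3361, -0.1045, 0.3378]
ee_rot: [3.14, -0.002, 0.155]
wrist_force: [-0.6, -0.1, 0.0]
width: 0.0938
t=25.43 pos [ 0.3361 -0.1045  0.3378] rpy [ 1.799e+02 -1.000e-01  8.900e+00] w 0.094 F [-0.6 -0.1  0. ] | twist -0.0  tx 7.93 ty -9.34 tz 3.78
```

View pics/w16c.png

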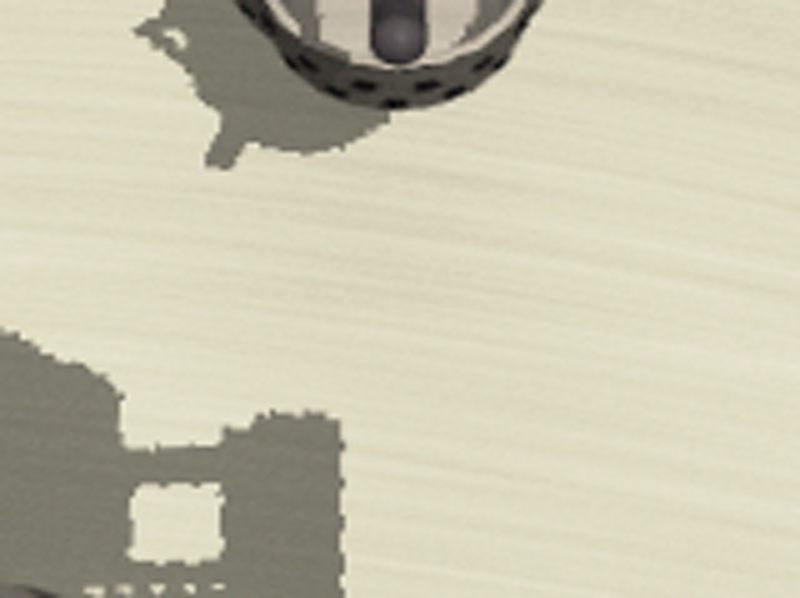

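```bash
cat >> h.py <<'E'
def ov2(pf,img,off,k,T,big):
    r,h,sy,pk,g0,g1,zs=(.05,.05,.051,.183,.184,.228,.164) if big else (.032,.04,.033,.118,.119,.163,.103)
    q=lambda P:((np.array([pf(T(np.array(p))) for p in P]).reshape(-1,2)-off+.5)*k).astype(int)
    a=np.linspace(0,2*np.pi,40)
    cv2.polylines(img,[q([(r*np.cos(t),r*np.sin(t),h) for t in a])],1,(0,0,255),1)
    cv2.polylines(img,[q([(r*np.cos(t),r*np.sin(t),0) for t in a])],1,(0,160,255),1)
    cv2.polylines(img,[q([(0,sy,h),(0,sy,zs),(0,0,pk),(0,-sy,zs),(0,-sy,h)])],0,(0,255,0),1)
    for z in(g0,g1): cv2.polylines(img,[q([(.013*i,.012*j,z) for i,j in((-1,-1),(-1,1),(1,1),(1,-1))])],1,(255,100,255),1)
def hungT(d,big,pitch=0,roll=0,yaw=8.9):
    pk=.18 if big else .115
    M=Ro.from_euler('xyz',[roll,pitch,yaw],degrees=True).as_matrix(); c=np.array([.686-.988*d,-.0495-.155*d,.225])
    return lambda p: M@(p-[0,0,pk])+c
E
python3 - <<'E'
from h import *
o,s=pickle.load(open('w16.pkl','rb')); o=dict(o); o['tool_pos']=np.array([.5623,-.0687,.3554]); o['ee_rot']=np.array([-3.141,.001,.155])
i=cv2.imread('pics/side14_5.png'); w=cv2.imread('pics/wrist13.png'); R=[]
for f,img,off,k,sz in((lambda X:proj('side',X),i,np.array((180,80)),2.9,(90,120)),(lambda X:wproj(o,s,X)[0],w,np.array((215,100)),2.6,(100,100))):
    r=[]
    for b in(-8,0,8):
        c=cv2.resize(img[off[1]:off[1]+sz[1],off[0]:off[0]+sz[0]],None,fx=k,fy=k,interpolation=cv2.INTER_CUBIC)
        ov2(f,c,off,k,hungT(.07,True),True); ov2(f,c,off,k,hungT(.125,False,b),False); r.append(cv2.copyMakeBorder(c,0,0,0,262-c.shape[1],0))
    R.append(np.hstack(r))
cv2.imwrite('pics/c16.png',np.vstack(R)[:600])
E
```

```text
(no output)
```

View pics/c16.png

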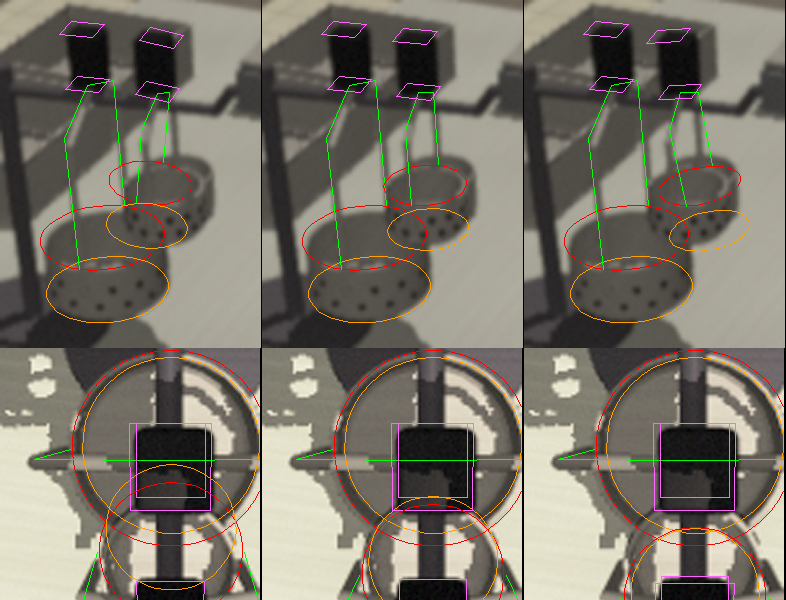

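Run:
```python
from h import *
i=cv2.imread('pics/side14_5.png'); w=cv2.imread('pics/wrist13.png')
a=cv2.resize(i[85:175,210:265],None,fx=6.5,fy=6.5,interpolation=cv2.INTER_CUBIC)
b=cv2.resize(w[155:245,225:290],None,fx=6.5,fy=6.5,interpolation=cv2.INTER_CUBIC)
m=np.hstack([a,b]); print(m.shape); cv2.imwrite('pics/c17.png',m)
```

```text
(585, 780, 3)
```

View pics/c17.png

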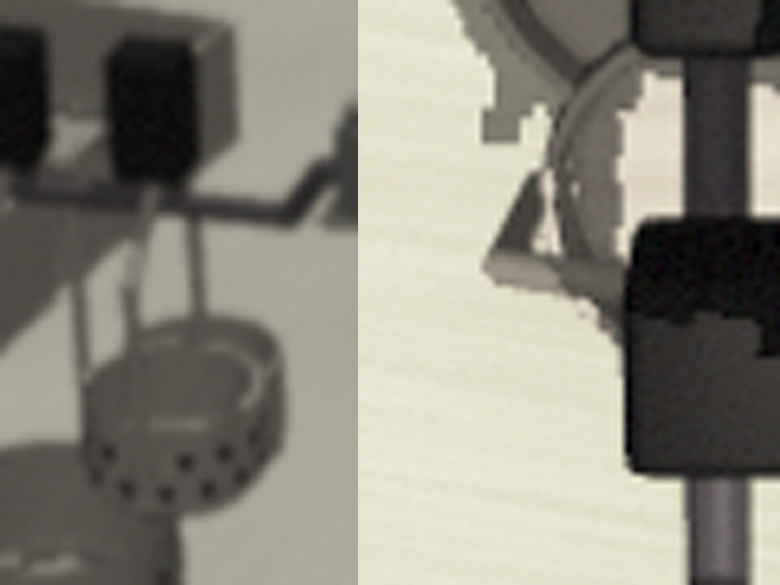

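Run:
```python
from h import *
f=lambda p:(p[0]/6.5+210-.4,p[1]/6.5+85-.4)
cup=[f(p) for p in((83,400),(88,470),(105,492),(130,508),(165,518),(215,508),(260,478),(282,450),(287,400),(287,362),(275,338),(245,320),(205,315),(160,325))]
gr=[f(p) for p in((108,60),(110,110),(114,165),(125,178),(155,184),(190,188),(195,150),(199,100),(200,50),(165,38),(125,38))]
a=np.linspace(0,2*np.pi,72)
C=np.array([(.032*np.cos(t),.032*np.sin(t),z) for t in a for z in(0,.04)]); G=np.array([(i*.013,j*.012,z) for i in(-1,1) for j in(-1,1) for z in(.119,.163)])
def hull(T,X):
    q=np.array([proj('side',T(x)) for x in X]).astype(np.float32); return cv2.convexHull(q)
def res(v):
    d,lat,dz,p,r=v; T0=hungT(d,False,p*10,r*10); T=lambda x:T0(x)+np.array([-.155*lat,.988*lat,dz])
    hc,hg=hull(T,C),hull(T,G)
    return [cv2.pointPolygonTest(hc,tuple(map(float,q)),True) for q in cup]+[cv2.pointPolygonTest(hg,tuple(map(float,q)),True) for q in gr]
for p0 in(-.5,0,.8):
  for r0 in(-.5,.5):
    s=least_squares(res,[.125,0,0,p0,r0],diff_step=1e-3,x_scale=[.01,.01,.01,.5,.5],loss='soft_l1')
    print('d %.3f lat %.4f dz %.4f pitch %.1f roll %.1f cost %.2f'%(s.x[0],s.x[1],s.x[2],s.x[3]*10,s.x[4]*10,s.cost))
print(np.round(s.fun,1))
```

```text
d 0.128 lat 0.0007 dz 0.0025 pitch -0.6 roll -5.1 cost 11.06
d 0.129 lat 0.0044 dz 0.0040 pitch -0.8 roll -5.7 cost 10.98
d 0.127 lat -0.0018 dz 0.0010 pitch -0.0 roll -4.8 cost 11.23
d 0.131 lat 0.0079 dz 0.0063 pitch -0.9 roll -5.7 cost 10.98
d 0.130 lat 0.0054 dz 0.0046 pitch -0.9 roll -5.7 cost 10.98
d 0.130 lat 0.0059 dz 0.0048 pitch -0.9 roll -5.8 cost 10.98
[-1.2 -1.7 -0.6 -0.5 -0.6  0.5  1.4 -0.4 -1.7 -2.1 -1.6 -0.9 -0.1  1.2
  0.6  0.6  0.4  1.   0.6  0.2  2.4  1.2  0.5  1.   0.9]
```

```bash
python3 -m crank '[{"tx":0,"ty":0,"tz":-5,"twist":0,"grip":1},{"tx":6,"ty":0,"tz":-2,"twist":0,"grip":1},{"tx":6,"ty":0,"tz":0,"twist":0,"grip":1},{"tx":6,"ty":0,"tz":0,"twist":0,"grip":1},{"tx":0,"ty":0,"tz":0,"twist":0,"grip":1},{"tx":0,"ty":0,"tz":0,"twist":0,"grip":1}]'
python3 - <<'E'
from h import *
plan(0.4,0,.3,8.9)
o,s=snap('wrist','w18.png'); pickle.dump((o,s),open('w18.pkl','wb'))
o2,s2=snap('side','side18.png')
b=cv2.imread('pics/w18.png'); print(wproj(o,s,[[.5625,-.0689,.2]]))
cv2.imwrite('pics/w18c.png',cv2.resize(b[40:190,200:360],(800,750))[:600*750//600][:750])
E
```

```text
time: 26.22
tool_pos: [0.5132, -0.0764, 0.4068]
ee_rot: [3.141, -0.0, 0.156]
wrist_force: [0.0, -0.1, -0.2]
width: 0.0945
t=26.23 pos [ 0.5132 -0.0764  0.4068] rpy [180.   -0.    8.9] w 0.094 F [ 0.  -0.1 -0.2] | twist 0.0  tx -10.00 ty -9.30 tz 10.68
[[280.16366998 144.47941882]]
```

View pics/w18.png

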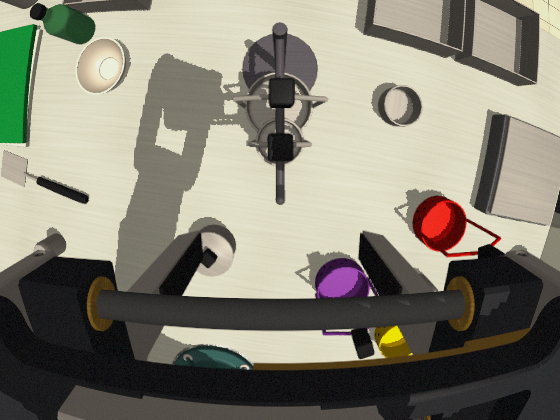

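Run:
```python
from h import *
o,s=pickle.load(open('w18.pkl','rb')); b=cv2.imread('pics/w18.png'); off=np.array((235,75)); r=[]
c=cv2.resize(b[75:175,235:325],None,fx=4.4,fy=4.4,interpolation=cv2.INTER_CUBIC); r.append(c.copy())
ov2(lambda X:wproj(o,s,X)[0],c,off,4.4,hungT(.07,True),True); ov2(lambda X:wproj(o,s,X)[0],c,off,4.4,hungT(.125,False),False); r.append(c)
cv2.imwrite('pics/c18.png',np.hstack(r))
```

```text
(no output)
```

View pics/c18.png

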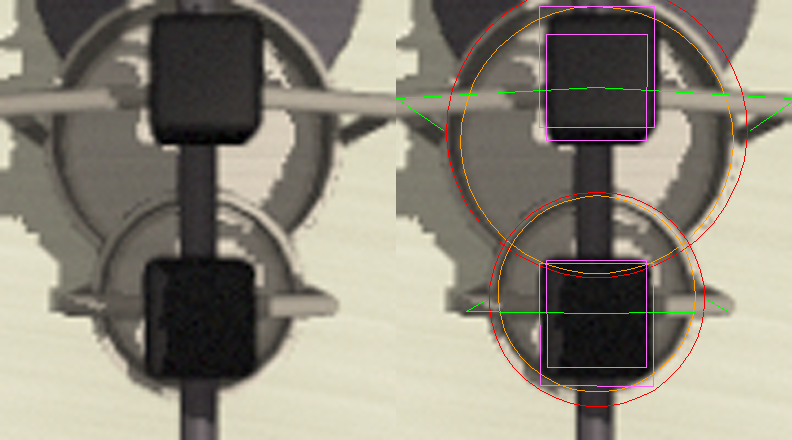

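From straight above, the small cup's rim, grip and bail centre on the rod within about 0.5 px, and about 2 px fore and aft (about 2°). It is upright, and the apparent side-view lean is not confirmed. The robot is clear, so I'll hand in.

Run:
```python
from h import *
a=cv2.imread('pics/side18.png')[60:220,140:320].astype(int); b=cv2.imread('pics/side14_5.png')[60:220,140:320].astype(int); print(np.abs(a-b)[40:160].mean())
print(ticket.close_job())
```

```text
4.5162808641975305
the job is handed in; nothing more can be done
None
```

Both steel baskets are hanging on the hook by their bails and released: the large one about 70 mm out from the post, then the small one in front of it at about 125 mm. The job is handed in. The last clock reading was about 26 s of the 67 s allowed, and the gripper was about 11 cm above the grips, touching nothing.

**What the last checks showed:**
- **Seen from above:** both bails sit over the rod, both grips are centred on it, and each basket is upright to within about 2°.
- **Stillness:** six side pictures taken over 0.3 s showed only image noise.
- **Forces:** the readings printed after each move peaked at about 9 N, when the small basket was pressed onto the rod. I eased that off before opening the fingers.

**What disagreed:**
- **Small basket's tilt:** a side-view fit suggested a lean of about 5°. The view from above did not show it, so I took the basket as upright.
- **Last side comparison:** the final side picture differed from one about 1.5 s earlier by more than noise (4.5 against 0.7). The arm had moved in between, so I put this down to the arm and its shadow, but I did not look into it further.
- **Large basket's first grip:** I lifted before the fingers had fully closed, so they held it about 15 mm higher than planned. I measured the offset and allowed for it when hanging the basket.

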